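# Open a seized canister with a trick cap

## Task

On the search desk a steel canister is fixed in a stand, its cap covered by a keeper arm. Turn the keeper's knob counter-clockwise until it clicks over and the arm is fully swung off the cap; then find which way the locked cap turns loose (it may be either hand: try one way and, if it stops, the other), lift it straight up off the neck and finish still holding it in the gripper, level and still, about 8 cm above where it sat. Leave everything else on the desk where it is.

Things in the scene. Friction and masses are not known exactly. Their poses are not given: they have to be found in the camera images.
- stand: steel stand, fixed to the desk: base plate 110 x 215 x 12 mm carrying a steel canister, 88 mm across, shoulder 110 mm above the desk, and, 115 mm from the canister's axis along the stand's +y, an upright keeper post 40 mm across. Origin on the canister's axis at desk height, z up; x and y along the base plate's sides.
- keeper (a joint): keeper knob on the post, turning about the vertical, rad: 0 = arm over the cap's rim; grows counter-clockwise seen from above; 1.4 = arm fully swung off (end stop). Spring-ball detent at 0.7, about 0.2 N m: felt from 0.2 on, pushes back before 0.7, snaps on past it to about 1.2, then turns freely.
- keeper_tip (a point): free end of the flat metal keeper arm, which turns with the knob: 88 mm long from the post's axis, 12 mm wide, 6 mm thick, upper face 144 mm above the desk. At joint 0 it lies 2 mm above the cap's disc and reaches 7 mm in over its rim, so the cap cannot be lifted off.
- keeper_grip (a point): middle of the knob's black wing grip, on the post's axis, 159 mm above the desk. The wing is 44 mm long (this frame's x), 14 mm thick (y) and 26 mm high (146 to 172 mm above the desk), on a disc 40 mm across: pinch it across its thickness from above. Frame turns with the knob; at joint 0 it is parallel to the stand's.
- cap_grip (a point): middle of the round ribbed grip on top of the loose dark steel cap (about 120 g), on the cap's axis; seated it is 150 mm above the desk. The grip is 36 mm across and 28 mm high (136 to 164 mm above the desk), standing on the cap's disc, 68 mm across, top at 136 mm, on whose rim a small flat mark lies along this frame's x. Frame turns with the cap; it starts parallel to the stand's.
- neck (a point): canister's shoulder, on its axis, 110 mm above the desk; the neck under the cap rises 21 mm from it. The cap is locked on it by two lugs: turned the right way 50 to 130 degrees (aim at 65) from its start it lifts free; it turns easily, without rising. The wrong way it meets a hard stop after 6 to 18 degrees and fingers slip round it. Which way is right differs from start to start and cannot be seen.
- vial: amber glass vial with a black cap, 32 mm across, 65 mm tall, standing near the stand; bystander; origin at its underside
- pen: blue pen, 134 mm long, 10 mm thick, lying near the stand; bystander; origin at its middle, underside
- phone: black telephone lying flat, 150 x 74 x 9 mm, near the stand; bystander; origin under its middle
- tape: clear roll, 60 mm across, 24 mm tall, lying near the stand; bystander; origin under its middle
- notebook: blue notebook lying flat, 150 x 105 x 15 mm; bystander; origin under its middle
- carton: open cardboard carton, 170 x 250 x 55 mm; bystander; origin under its middle
- mouse: black computer mouse, 100 x 60 x 31 mm; bystander; origin under its middle
Things that resemble listed ones, but are neither listed nor needed, are in the scene too. What is shaped like the stand but blue is not meant. What is shaped like the part that bears cap_grip but turquoise is not meant.

How it is judged:
By the outcome, as a careful person would: the job done as asked, in the order asked, and still so for the second after the job is handed in, while the arm keeps its last pose, push and grip.
It also fails if it takes over 56 s, if anything falls off the work surface, if the arm or the gripper's body presses on something with over 40 N, if the wrist force passes 120 N, or if a joint passes its speed limit or range.

## Robot

A 6-joint arm with a two-finger parallel gripper is mounted at the origin on the work surface. World frame = base frame: x ahead of the robot, y to its left, z up, the work surface at z = 0. Lengths are in mm, angles in rad, forces in N, time in s.
With the tool pointing down it reaches from about 300 to 775 mm from the base axis. Payload 14.6 kg.
Tool frame: the origin (TCP) lies on the front face of the gripper's body, between the roots of the fingers; the fingertips stand 97 mm ahead of it and the grasp point (between the pads) lies 78 mm ahead of it; z points along the fingers, y is the line along which they close (so a half turn about z gives the same grasp; the last joint's range is limited). The gripper opens to 94 mm and grips with 3 to 60 N. Pads are 16 mm wide; open, the fingers measure 119 mm over their backs; the gripper's body (75 mm by 177 mm) begins 78 mm behind the grasp point.
Start: joints at [-1.292, 0.3, 1.521, -0, 1.321, -0.067], TCP at [186.415, -517.435, 302.646] pointing down, gripper open.
Joint ranges: [-3.03, 3.03], [-0.79, 2.21], [0.23, 2.52], [-1.04, 4.18], [0, 3.07], [-2.55, 2.55]. Speed limits (rad/s): [2.22, 2.22, 2.57, 3.14, 3.14, 3.14].

## Interface

Orientations are given as [roll, pitch, yaw] about the fixed x, y, z axes, in that order (R = Rz(yaw) Ry(pitch) Rx(roll)).
In Python, from cell import * gives the robot as it stands.
- The arm moves only by the tool carry_out, never from a script. Its arguments are lists of equal length, an entry for each row: "slide": the shift along the world's x, y, z scaled (see below), a list of three; "dr": the turn, a rotation vector about the world's x, y, z scaled (see below), a list of three; "gripper": the opening in per cent of the stroke, from 0 (shut) to 100 (fully open). A call has 1 to 10 rows; each row is the pose to reach, as a shift and turn from the pose commanded when the call began, turning the shorter way round; what a row does not reach only later rows make up. The controller multiplies each number of a shift by 0.25 m and each number of a turn by 360 degrees. A row lasts 1/12 s, in which the tool goes at most 41.7 mm and 7.16 degrees, less where a joint would pass 70% of its speed; a pose out of reach is approached as far as the arm can. A call with a number of a shift or a turn outside -1 to 1 is refused whole. A call with a gripper value outside its range is refused whole. The fingers move at their own pace and stop on an object; "newtons" is the grip in N (left out, the last holds). Time passes only in rows, so rows that repeat a pose let the fingers close. It gives the time, the measured TCP pose, the force, the opening and the grip force at its end, in the units of the state.
- read_state(): the state, without advancing time (a new reading comes with each control period).
- camera(name): name is "scene" or "top" or "wrist"; returns the picture (400x640x3 uint8, red, green, blue); there is no depth.
- camera_model(name): a dict with "vfov" (degrees; the focal length in pixels is half the picture's height over the tangent of half this angle, whatever the lens; pixels are square), "cx", "cy" (the principal point, pixels), "R" (3x3) and "t" (3): a world point X has camera coordinates R X + t. Camera axes: x right, y down, z forward; pixel columns grow to the right and rows downward; lengths in mm; the calibration is good to about 2 mm. A picture is of the moment at which its call begins: read the wrist's pose just before it. camera_model takes no time and is no camera call; for the wrist camera it gives the pose at the moment of the call.
- sign_off(): hands the job in; it is judged then, once.
The state is a dict: "clock": time; "joints": joint angles; "qd": joint speeds; "effort": joint torques, N m; "eef_pos": TCP position; "eef_rot": TCP orientation; "wrist_force": force on the tool from outside, world axes, zero at the start; "moment": the same for the moment, N m; "finger_gap": finger opening in mm; "finger_force": force on a finger pad.
Only numpy, scipy, OpenCV 4.12 (cv2) and the standard library are available. Lean on these libraries where they do the work, as an engineer would, in place of code of your own. Each camera call takes 0.05 s, during which the arm holds its last target. There are 200 camera calls.

## Working session

There is one attempt and no reset: what is moved stays moved. The work goes in short steps, Python scripts to look and compute and a tool call to move; the robot and the scene stay as the last step left them, time stands still between calls to the robot, and variables do not carry over. Pictures are saved under pics/ and viewed, at most 10 in all, crops included, and the job is handed in when it is done.

Besides the shell and the picture viewer there is one more tool, called after "Emit:" by a JSON object that holds its "api" and its "payload", one argument or row to a line. carry_out: Moves the arm, as the interface text tells. Its arguments: {"type":"object","properties":{"slide":{"type":"array","items":{"type":"array","items":{"type":"number","minimum":-1,"maximum":1}}},"dr":{"type":"array","items":{"type":"array","items":{"type":"number","minimum":-1,"maximum":1}}},"gripper":{"type":"array","items":{"type":"number"}},"newtons":{"type":"number"}},"required":["slide","dr","gripper"]}

```bash
mkdir -p pics; python3 - <<'E'
from cell import *
import cv2
for n in("scene","top"):
    cv2.imwrite(f"pics/{n}0.png",camera(n)[:,:,::-1]); m=camera_model(n); print(n,m)
print(read_state())
E
```

```text
scene {'vfov': 55.285014182147, 'cx': 317.890413616896, 'cy': 203.58198443837117, 'R': array([[-0.74965404,  0.6617588 ,  0.00970097],
       [ 0.56692655,  0.64965115, -0.50650534],
       [-0.34148661, -0.37420404, -0.86218225]]), 't': array([ 413.30770761, -222.40814913, 1392.38714371])}
top {'vfov': 54.31712992607386, 'cx': 326.3256422006276, 'cy': 198.53160446196168, 'R': array([[ 0.01083261, -0.99962352,  0.02520869],
       [-0.98391839, -0.01515063, -0.17797491],
       [ 0.17828983, -0.02287536, -0.98371208]]), 't': array([ -58.02147964,  516.14744604, 1441.21869195])}
{'clock': 0.1, 'joints': array([-1.29161278e+00,  3.00413056e-01,  1.52150670e+00, -1.15873310e-05,
        1.32066981e+00, -6.65822827e-02]), 'qd': array([-0.00042109, -0.00225584, -0.00170071, -0.00243682,  0.00041503,
       -0.00024803]), 'effort': array([ 9.36254764e-04, -5.32646942e+01, -3.53283834e+01,  7.09441979e-02,
        2.35002738e-02, -4.80400274e-05]), 'eef_pos': array([ 186.37420939, -517.32562838,  302.14957891]), 'eef_rot': array([-3.14059721e+00, -5.51284830e-05,  3.45768672e-01]), 'wrist_force': array([-0.37812916, -0.68381687, -0.90533516]), 'moment': array([-0.00788368, -0.03349154, -0.03509445]), 'finger_force': 0.0, 'finger_gap': 94.35219627454573}
```

View pics/scene0.png

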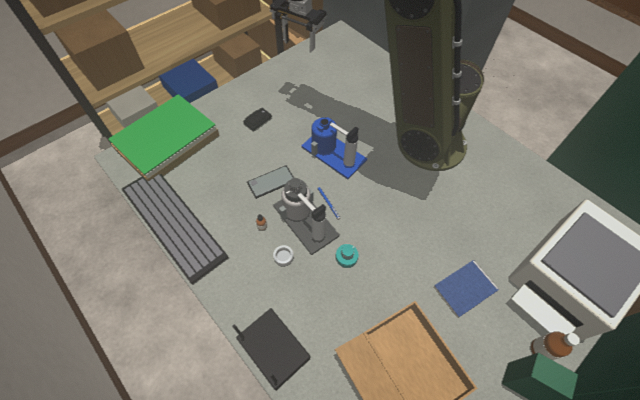

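View pics/top0.png

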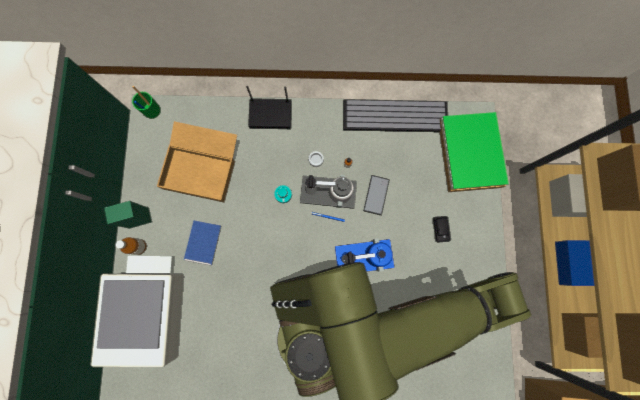

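The top view shows the grey stand with its knob near (311,182) and cap near (342,188). In the scene view they are near (319,210) and (295,186). Post to canister runs roughly along world -y, so the stand yaw is small. The blue copy is at (365,255) in top.

```bash
cat >h.py <<'E'
from cell import *
import cv2, numpy as np
def ray(m,u,v,z,H=400):
    f=H/2/np.tan(np.radians(m["vfov"]/2)); R=np.array(m["R"]);t=np.array(m["t"])
    d=R.T@np.array([(u-m["cx"])/f,(v-m["cy"])/f,1]); c=-R.T@t
    return c+d*(z-c[2])/d[2]
def proj(m,X,H=400):
    f=H/2/np.tan(np.radians(m["vfov"]/2)); p=np.array(m["R"])@X+m["t"]
    return f*p[0]/p[2]+m["cx"], f*p[1]/p[2]+m["cy"]
E
python3 - <<'E'
from h import *
T=camera_model("top");S=camera_model("scene")
for n,z,a,b in(("knob",170,(311,181),(319,210)),("cap",164,(342,186),(295,184))):
    print(n,ray(T,*a,z),ray(S,*b,z))
a=cv2.resize(cv2.imread("pics/top0.png")[140:240,260:400],None,fx=5,fy=5,interpolation=2)
cv2.imwrite("pics/c1.png",a)
E
```

```text
knob [556.49254549   6.27175409 170.        ] [560.70649052  12.7368083  170.        ]
cap [ 541.55805839 -103.49624586  164.        ] [553.47300859 -99.54700274 164.        ]
```

View pics/c1.png

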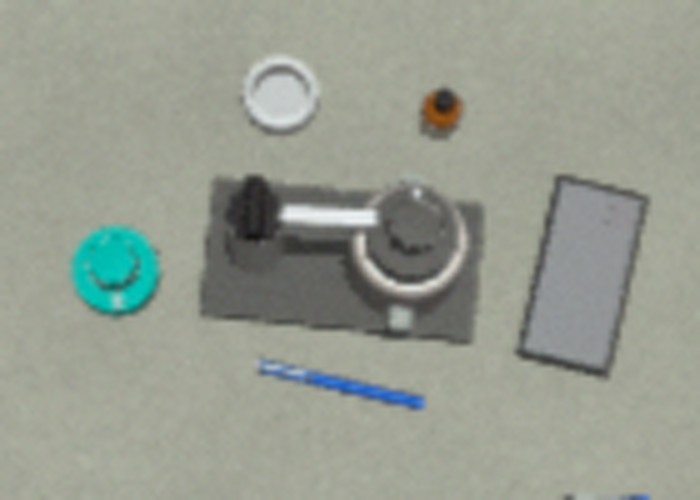

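Post wing is at crop (253,207), i.e. top (310.6,181.4). The cap grip is at crop (410,220), i.e. top (342,184). The arm is over the cap, and the stand yaw is about -0.09. I'll move above it for a wrist view.

Emit:
{"api": "carry_out", "payload": {
  "slide": [
    [0.72,0.94,0.4],
    [0.72,0.94,0.4],
    [0.72,0.94,0.4],
    [0.72,0.94,0.4],
    [0.72,0.94,0.4],
    [0.72,0.94,0.4],
    [0.72,0.94,0.4],
    [0.72,0.94,0.4]
  ],
  "dr": [
    [0,0,-0.071],
    [0,0,-0.071],
    [0,0,-0.071],
    [0,0,-0.071],
    [0,0,-0.071],
    [0,0,-0.071],
    [0,0,-0.071],
    [0,0,-0.071]
  ],
  "gripper": [100,100,100,100,100,100,100,100]
}}

```text
clock: 0.77
eef_pos: [367.8, -279.8, 404.0]
eef_rot: [3.141, -0.001, -0.099]
wrist_force: [-0.2, -0.3, 0.1]
finger_gap: 94.2
finger_force: 0.0
```

Emit:
{"api": "carry_out", "payload": {
  "slide": [
    [0.72,0.94,0],
    [0.72,0.94,0],
    [0.72,0.94,0],
    [0.72,0.94,0],
    [0.72,0.94,0],
    [0.72,0.94,0],
    [0.72,0.94,0],
    [0.72,0.94,0],
    [0.72,0.94,0],
    [0.72,0.94,0]
  ],
  "dr": [
    [0,0,0],
    [0,0,0],
    [0,0,0],
    [0,0,0],
    [0,0,0],
    [0,0,0],
    [0,0,0],
    [0,0,0],
    [0,0,0],
    [0,0,0]
  ],
  "gripper": [100,100,100,100,100,100,100,100,100,100]
}}

```text
clock: 1.6
eef_pos: [546.2, -47.6, 402.2]
eef_rot: [3.141, 0.001, -0.1]
wrist_force: [-0.6, -0.4, 0.2]
finger_gap: 94.3
finger_force: 0.0
```

```bash
python3 - <<'E'
from h import *
s=read_state();print(s["clock"],s["eef_pos"],s["eef_rot"],s["joints"])
m=camera_model("wrist");cv2.imwrite("pics/w1.png",camera("wrist")[:,:,::-1]);print(m)
E
```

```text
1.6 [546.22832092 -47.63664922 402.20693032] [ 3.14142443e+00  9.56906070e-04 -9.97340463e-02] [-1.53721684e-01  2.41773113e-01  1.36601099e+00 -2.19758531e-04
  1.53475498e+00  1.51681663e+00]
{'vfov': 63.389107253238365, 'cx': 325.1019818107712, 'cy': 200.25825050535073, 'R': array([[-1.00856335e-01, -9.94900503e-01,  9.94571018e-04],
       [-9.66482077e-01,  9.82125930e-02,  2.37205990e-01],
       [-2.36094039e-01,  2.29624918e-02, -9.71458866e-01]]), 't': array([  6.79632139, 483.82417547, 617.79485143])}
```

View pics/w1.png

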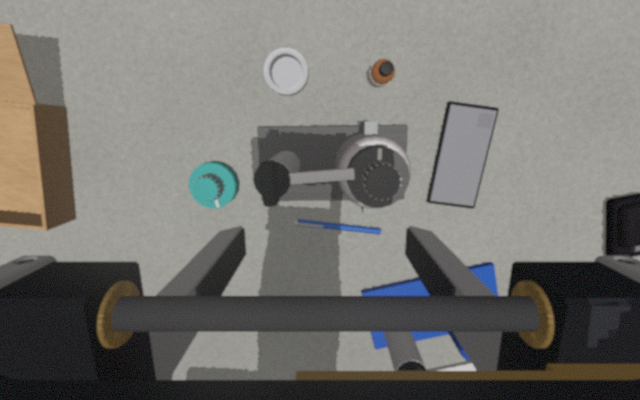

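The wrist view has the plate edge horizontal (row 125), which confirms yaw ≈ -0.1. The cap grip is at about (380,182) and the knob at about (271,183).

```bash
python3 - <<'E'
from h import *
m=camera_model("wrist");im=cv2.imread("pics/w1.png")
c=cv2.resize(im[110:220,240:420],None,fx=4.4,fy=4.4,interpolation=2);cv2.imwrite("pics/c2.png",c)
for n,u,v,z in(("cap",381,181,164),("knob",271,181,170),("c1",258,125,12),("c2",407,125,12),("c3",408,200,12),("c0",258,200,12)):print(n,ray(m,u,v,z))
E
```

```text
cap [ 549.95965915 -106.01082524  164.        ]
knob [562.26766905   3.14816332 170.        ]
c1 [618.52674037  39.52618301  12.        ]
c2 [ 596.86989173 -171.66119512   12.        ]
c3 [ 486.6300829  -168.49020796   12.        ]
c0 [509.71473375  56.10151566  12.        ]
```

View pics/c2.png

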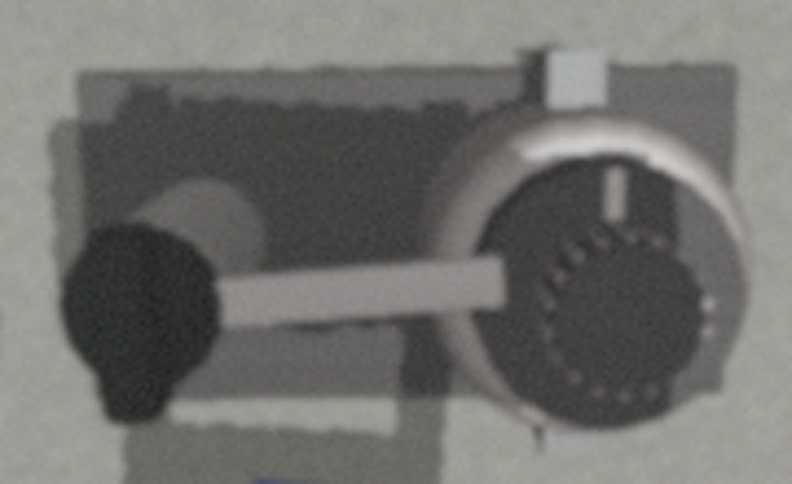

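```bash
python3 - <<'E'
from h import *
m=camera_model("wrist");q=lambda a,b,z:ray(m,240+(a-.5)/4.4,110+(b-.5)/4.4,z)[:2]
cap=q(625,312,164);kn=q(142,302,146);print(cap,kn,kn-cap,np.linalg.norm(kn-cap))
a=q(220,302,144);b=q(503,283,144);d=b-a;print("tip",b,"yaw arm",np.arctan2(d[0],-d[1]), np.arctan2(*(cap-kn)*[1,-1]))
print(q(66,302,146)-q(219,302,146), q(132,420,172))
T=camera_model("top")
for u,v in((343-.2,188-.2),):print(ray(T,260+410/5,140+220/5,164),ray(T,260+253/5,140+207/5,172))
for w in((80,72,12),(736,68,12),(722,390,12)):print(q(*w))
E
```

```text
[ 550.07260485 -106.95799501] [560.86538794   6.012085  ] [ 10.79278309 112.97008001] 113.48446213074399
tip [556.24082522 -81.1984654 ] yaw arm -0.03457995726812804 -0.09524756995490662
[ 3.77271678 36.73015689] [538.22711991   7.37644871]
[ 548.79565408 -103.46969079  164.        ] [554.57372007   7.61629588 172.        ]
[616.79856765  39.69124448]
[ 596.37296898 -171.8667478 ]
[ 489.53706673 -162.56631406]
```

Emit:
{"api": "carry_out", "payload": {
  "slide": [
    [0.057,0.216,-0.1],
    [0.057,0.216,-0.2],
    [0.057,0.216,-0.3],
    [0.057,0.216,-0.4],
    [0.057,0.216,-0.48],
    [0.057,0.216,-0.55],
    [0.057,0.216,-0.62],
    [0.057,0.216,-0.62]
  ],
  "dr": [
    [0,0,0],
    [0,0,0],
    [0,0,0],
    [0,0,0],
    [0,0,0],
    [0,0,0],
    [0,0,0],
    [0,0,0]
  ],
  "gripper": [60,60,60,60,60,60,60,60]
}}

```text
clock: 2.32
eef_pos: [559.3, 5.1, 244.8]
eef_rot: [3.141, 0.005, -0.102]
wrist_force: [0.0, -0.3, -0.5]
finger_gap: 56.3
finger_force: 0.0
```

```bash
python3 - <<'E'
from h import *
s=read_state();print(s["clock"],s["eef_pos"],s["eef_rot"],s["wrist_force"])
cv2.imwrite("pics/w2.png",camera("wrist")[:,:,::-1])
E
```

```text
2.3167 [559.33572888   5.13116563 244.81449535] [ 3.14126892  0.00461639 -0.10233129] [ 0.01320473 -0.31494488 -0.48702418]
```

View pics/w2.png

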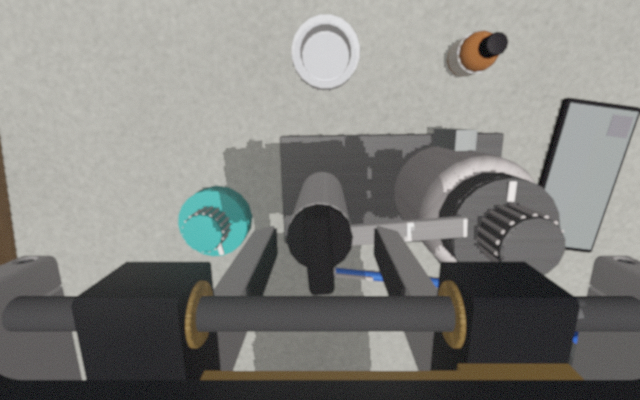

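Knob (320,240) sits centred between the fingertips, with the wing aligned. Closing.

Emit:
{"api": "carry_out", "payload": {
  "slide": [
    [0,0,0],
    [0,0,0],
    [0,0,0],
    [0,0,0],
    [0,0,0],
    [0,0,0],
    [0,0,0],
    [0,0,0]
  ],
  "dr": [
    [0,0,0],
    [0,0,0],
    [0,0,0],
    [0,0,0],
    [0,0,0],
    [0,0,0],
    [0,0,0],
    [0,0,0]
  ],
  "gripper": [0,0,0,0,0,0,0,0],
  "newtons": 45
}}

```text
clock: 3.03
eef_pos: [561.1, 7.9, 248.0]
eef_rot: [-3.139, -0.002, -0.099]
wrist_force: [4.9, 11.0, -1.5]
finger_gap: 13.7
finger_force: 45.0
```

Emit:
{"api": "carry_out", "payload": {
  "slide": [
    [0.002,0.006,0],
    [0.002,0.006,0],
    [0.002,0.006,0],
    [0.002,0.006,0],
    [0.002,0.006,0],
    [0.002,0.006,0],
    [0.002,0.006,0],
    [0.002,0.006,0]
  ],
  "dr": [
    [0,0,0.015],
    [0,0,0.03],
    [0,0,0.045],
    [0,0,0.06],
    [0,0,0.075],
    [0,0,0.09],
    [0,0,0.1],
    [0,0,0.11]
  ],
  "gripper": [0,0,0,0,0,0,0,0]
}}

```text
clock: 3.7
eef_pos: [561.1, 9.3, 248.0]
eef_rot: [-3.14, -0.001, 0.595]
wrist_force: [-2.4, 11.4, 4.2]
finger_gap: 13.8
finger_force: 45.0
```

```bash
python3 - <<'E'
from h import *
s=read_state();print(s["clock"],s["eef_pos"],s["eef_rot"],s["wrist_force"],s["moment"])
E
```

```text
3.7 [561.06828378   9.34551179 248.00635595] [-3.13953993e+00 -1.32397262e-03  5.94685610e-01] [-2.35253073 11.39497117  4.22268138] [ 1.94900087  0.45747027 -0.07716426]
```

Emit:
{"api": "carry_out", "payload": {
  "slide": [
    [0,0.006,0],
    [0,0.006,0],
    [0,0.006,0],
    [0,0.006,0],
    [0,0.006,0],
    [0,0.006,0],
    [0,0.006,0],
    [0,0.006,0],
    [0,0.006,0]
  ],
  "dr": [
    [0,0,0.015],
    [0,0,0.03],
    [0,0,0.045],
    [0,0,0.06],
    [0,0,0.075],
    [0,0,0.09],
    [0,0,0.105],
    [0,0,0.114],
    [0,0,0.114]
  ],
  "gripper": [0,0,0,0,0,0,0,0,0]
}}

```text
clock: 4.45
eef_pos: [560.3, 10.5, 247.9]
eef_rot: [-3.138, -0.001, 1.312]
wrist_force: [-12.2, 6.7, 7.9]
finger_gap: 13.6
finger_force: 45.0
```

```bash
python3 - <<'E'
from h import *
s=read_state();print(s["clock"],s["eef_pos"],s["eef_rot"],s["wrist_force"],s["moment"])
a=camera("top")[160:220,290:370];b=camera("scene")[150:250,240:370]
cv2.imwrite("pics/v3.png",np.hstack([cv2.resize(a,(400,300),interpolation=2),cv2.resize(b,(390,300),interpolation=2)])[:,:,::-1])
E
```

```text
4.45 [560.28726201  10.4509175  247.93046934] [-3.13837626e+00 -7.53451248e-04  1.31152973e+00] [-12.19046598   6.72843749   7.94484831] [ 1.16055233  2.07713031 -0.02195248]
```

View pics/v3.png

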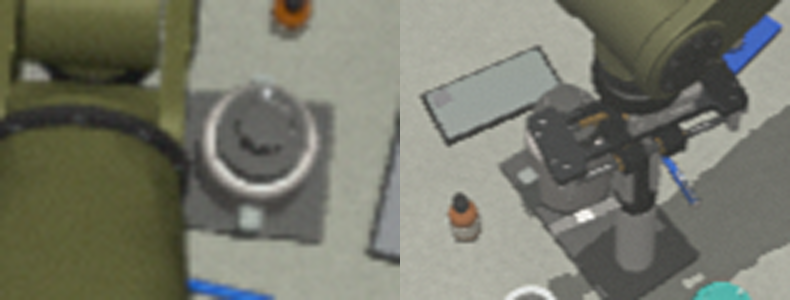

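The cap is uncovered: the arm now points to +x. I'll nudge to feel the end stop.

Emit:
{"api": "carry_out", "payload": {
  "slide": [
    [-0.005,0.003,0],
    [-0.005,0.003,0],
    [-0.005,0.003,0]
  ],
  "dr": [
    [0,0,0.008],
    [0,0,0.014],
    [0,0,0.014]
  ],
  "gripper": [0,0,0]
}}

```text
clock: 4.8
eef_pos: [559.9, 10.6, 247.9]
eef_rot: [-3.142, -0.001, 1.396]
wrist_force: [-1.8, 2.9, 3.7]
finger_gap: 14.1
finger_force: 47.5
```

```bash
python3 - <<'E'
from h import *
s=read_state();print(s["clock"],s["eef_pos"],s["eef_rot"],s["wrist_force"],s["moment"],s["joints"])
E
```

```text
4.8 [559.8563653   10.57438831 247.94924853] [-3.14154780e+00 -8.03254521e-04  1.39587417e+00] [-1.75339658  2.9490323   3.71674456] [ 0.56243195  0.3738977  -1.00777887] [-4.67725095e-02  3.71364580e-01  1.55740131e+00  8.56725660e-04
  1.21276872e+00  1.27849433e-01]
```

Emit:
{"api": "carry_out", "payload": {
  "slide": [
    [0,0,0],
    [0,0,0],
    [0,0,0],
    [0,0,0],
    [0,0,0.1],
    [0,0,0.24],
    [0,0,0.24]
  ],
  "dr": [
    [0,0,-0.01],
    [0,0,-0.01],
    [0,0,-0.01],
    [0,0,-0.01],
    [0,0,-0.01],
    [0,0,-0.01],
    [0,0,-0.01]
  ],
  "gripper": [0,60,60,60,60,60,60]
}}

```text
clock: 5.38
eef_pos: [561.0, 10.2, 313.6]
eef_rot: [3.134, -0.001, 1.333]
wrist_force: [0.8, 0.2, 1.1]
finger_gap: 50.0
finger_force: 0.0
```

Emit:
{"api": "carry_out", "payload": {
  "slide": [
    [-0.044,-0.462,0.04],
    [-0.044,-0.462,0.04],
    [-0.044,-0.462,0.04],
    [-0.044,-0.462,0.04],
    [-0.044,-0.462,0.04],
    [-0.044,-0.462,0.04]
  ],
  "dr": [
    [0,0,0],
    [0,0,0],
    [0,0,0],
    [0,0,0],
    [0,0,0],
    [0,0,0]
  ],
  "gripper": [80,80,80,80,80,80]
}}

```text
clock: 5.88
eef_pos: [549.0, -104.9, 317.5]
eef_rot: [-3.142, -0.0, 1.333]
wrist_force: [-0.4, -0.5, 0.3]
finger_gap: 74.9
finger_force: 0.0
```

```bash
python3 - <<'E'
from h import *
s=read_state();print(s["clock"],s["eef_pos"],s["eef_rot"],s["wrist_force"],s["moment"],s["joints"])
m=camera_model("wrist");print(m,[proj(m,np.array(p)) for p in((549,-105,164),(560,9,172))])
cv2.imwrite("pics/w4.png",camera("wrist")[:,:,::-1])
E
```

```text
5.8833 [ 548.96688194 -104.85170542  317.47374835] [-3.14150668e+00 -9.18568718e-05  1.33256860e+00] [-0.38357225 -0.51322423  0.29396173] [ 0.03634879 -0.04956926 -0.04870569] [-2.54287151e-01  3.08791960e-01  1.47466173e+00  9.25473890e-05
  1.35822641e+00 -1.60789569e-02]
{'vfov': 63.389107253238365, 'cx': 325.1019818107712, 'cy': 200.25825050535073, 'R': array([[ 9.71449989e-01, -2.37244280e-01, -2.63751812e-04],
       [-2.30436772e-01, -9.43838359e-01,  2.36786920e-01],
       [-5.64252816e-02, -2.29965873e-01, -9.71561570e-01]]), 't': array([-558.16713814,   -1.67117623,  412.18212014])} [(np.float64(325.1366078850966), np.float64(213.10156890623506)), (np.float64(300.0739032732576), np.float64(49.37165580171168))]
```

View pics/w4.png

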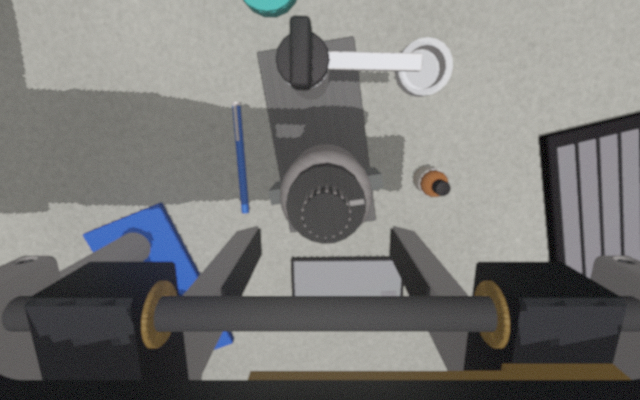

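The arm is parked at +x (joint ≈1.40). The cap grip is at (326,212), against a prediction of (325,213). I'll descend and grip.

Emit:
{"api": "carry_out", "payload": {
  "slide": [
    [0.003,0.002,-0.12],
    [0.003,0.002,-0.22],
    [0.003,0.002,-0.29],
    [0.003,0.002,-0.32],
    [0.003,0.002,-0.32],
    [0.003,0.002,-0.32]
  ],
  "dr": [
    [0,0,0],
    [0,0,0],
    [0,0,0],
    [0,0,0],
    [0,0,0],
    [0,0,0]
  ],
  "gripper": [80,80,80,80,80,80],
  "newtons": 20
}}

```text
clock: 6.43
eef_pos: [550.0, -104.1, 238.3]
eef_rot: [3.141, 0.0, 1.333]
wrist_force: [0.9, -0.9, 0.6]
finger_gap: 75.3
finger_force: 0.0
```

Emit:
{"api": "carry_out", "payload": {
  "slide": [
    [0,0,0],
    [0,0,0],
    [0,0,0],
    [0,0,0],
    [0,0,0],
    [0,0,0],
    [0,0,0],
    [0,0,0]
  ],
  "dr": [
    [0,0,0],
    [0,0,0],
    [0,0,0],
    [0,0,0],
    [0,0,0],
    [0,0,0],
    [0,0,0],
    [0,0,0]
  ],
  "gripper": [0,0,0,0,0,0,0,0],
  "newtons": 20
}}

```text
clock: 7.1
eef_pos: [549.7, -104.7, 237.8]
eef_rot: [3.141, -0.0, 1.332]
wrist_force: [-0.5, -0.1, 1.4]
finger_gap: 35.6
finger_force: 20.0
```

Centred, with no side force. I'll try counter-clockwise 25° gently and watch the moment.

Emit:
{"api": "carry_out", "payload": {
  "slide": [
    [0,0,0],
    [0,0,0],
    [0,0,0],
    [0,0,0],
    [0,0,0],
    [0,0,0]
  ],
  "dr": [
    [0,0,0.012],
    [0,0,0.024],
    [0,0,0.036],
    [0,0,0.048],
    [0,0,0.06],
    [0,0,0.06]
  ],
  "gripper": [0,0,0,0,0,0]
}}

```text
clock: 7.6
eef_pos: [549.7, -104.7, 237.7]
eef_rot: [3.142, 0.0, 1.713]
wrist_force: [0.6, -1.0, 2.3]
finger_gap: 35.3
finger_force: 20.0
```

```bash
cat >st.py <<'E'
from h import *
s=read_state();print(s["clock"],s["eef_pos"],s["eef_rot"],s["wrist_force"],s["moment"],s["finger_gap"])
im=camera("wrist");cv2.imwrite(f"pics/s{int(s['clock']*100)}.png",im[:,:,::-1])
E
python3 st.py
```

```text
7.6 [ 549.6884953  -104.70320018  237.7266681 ] [3.14150856e+00 5.80486283e-05 1.71281992e+00] [ 0.59583673 -1.01144625  2.28381808] [-0.04514986 -0.1112797   0.04463927] 35.34679876008962
```

Turned about 22° with no resisting moment, so CCW looks like the right way. Continuing to 65° in total.

Emit:
{"api": "carry_out", "payload": {
  "slide": [
    [0,0,0],
    [0,0,0],
    [0,0,0],
    [0,0,0],
    [0,0,0],
    [0,0,0],
    [0,0,0],
    [0,0,0],
    [0,0,0]
  ],
  "dr": [
    [0,0,0.015],
    [0,0,0.03],
    [0,0,0.045],
    [0,0,0.06],
    [0,0,0.075],
    [0,0,0.09],
    [0,0,0.105],
    [0,0,0.12],
    [0,0,0.12]
  ],
  "gripper": [0,0,0,0,0,0,0,0,0]
}}

```text
clock: 8.4
eef_pos: [549.7, -104.7, 237.8]
eef_rot: [3.141, 0.0, 2.465]
wrist_force: [-0.4, -0.3, 2.0]
finger_gap: 36.0
finger_force: 20.0
```

```bash
python3 st.py; ls pics; python3 -c "
import cv2,numpy as np
a=cv2.imread('pics/s759.png' if __import__('os').path.exists('pics/s759.png') else 'pics/s760.png');f=sorted(__import__('glob').glob('pics/s8*.png'))[-1];b=cv2.imread(f)
cv2.imwrite('pics/cmp.png',np.hstack([x[120:320,230:430] for x in(a,b)]).repeat(2,0).repeat(2,1)[:,:800])"
```

```text
8.4 [ 549.72961243 -104.72456848  237.76111471] [3.14149862e+00 2.67600562e-04 2.46491505e+00] [-0.35280197 -0.2599483   1.99904372] [-0.00880568 -0.1430588  -0.05404249] 35.966532664130746
c1.png
c2.png
s760.png
s840.png
scene0.png
top0.png
v3.png
w1.png
w2.png
w4.png
```

View pics/cmp.png

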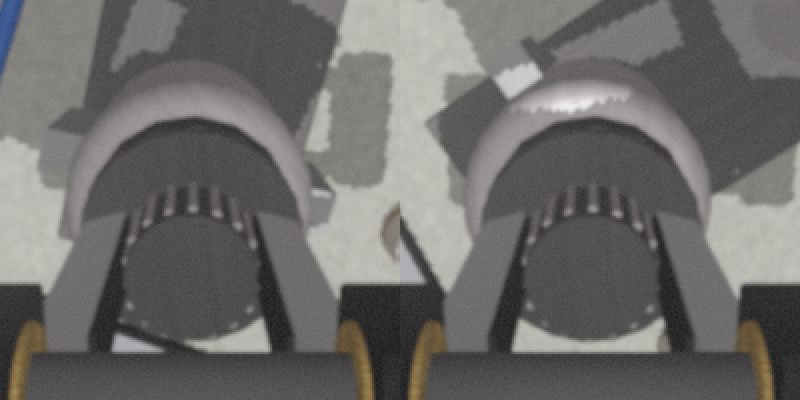

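Ribs sit identically relative to the fingers in both frames, and the mark stays hidden behind the right finger, so the cap turned with the gripper. Gentle lift.

Emit:
{"api": "carry_out", "payload": {
  "slide": [
    [0,0,0],
    [0,0,0.01],
    [0,0,0.02],
    [0,0,0.03],
    [0,0,0.04]
  ],
  "dr": [
    [0,0,0],
    [0,0,0],
    [0,0,0],
    [0,0,0],
    [0,0,0]
  ],
  "gripper": [0,0,0,0,0],
  "newtons": 30
}}

```text
clock: 8.87
eef_pos: [549.6, -104.7, 247.9]
eef_rot: [-3.142, -0.0, 2.462]
wrist_force: [-0.5, 0.9, -1.1]
finger_gap: 35.6
finger_force: 30.0
```

Only the cap's weight is felt, so it is free. Raising to +80 mm.

Emit:
{"api": "carry_out", "payload": {
  "slide": [
    [0,0,0.06],
    [0,0,0.12],
    [0,0,0.18],
    [0,0,0.24],
    [0,0,0.27],
    [0,0,0.28],
    [0,0,0.28],
    [0,0,0.28],
    [0,0,0.28],
    [0,0,0.28]
  ],
  "dr": [
    [0,0,0],
    [0,0,0],
    [0,0,0],
    [0,0,0],
    [0,0,0],
    [0,0,0],
    [0,0,0],
    [0,0,0],
    [0,0,0],
    [0,0,0]
  ],
  "gripper": [0,0,0,0,0,0,0,0,0,0]
}}

```text
clock: 9.7
eef_pos: [549.6, -104.7, 316.8]
eef_rot: [-3.141, -0.001, 2.463]
wrist_force: [-0.6, 0.0, -1.1]
finger_gap: 35.4
finger_force: 30.0
```

```bash
python3 - <<'E'
from h import *
s=read_state();print(s["clock"],s["eef_pos"],s["eef_rot"],s["wrist_force"],s["finger_gap"])
a=camera("scene")[130:250,220:380];b=camera("wrist")
cv2.imwrite("pics/fin.png",np.hstack([cv2.resize(a,(400,300),interpolation=2),cv2.resize(b,(400,300))])[:,:,::-1])
E
```

```text
9.7 [ 549.55776528 -104.69006039  316.8445255 ] [-3.14105868e+00 -1.13816541e-03  2.46309513e+00] [-0.55385638  0.04618374 -1.08715787] 35.381286204833216
```

View pics/fin.png

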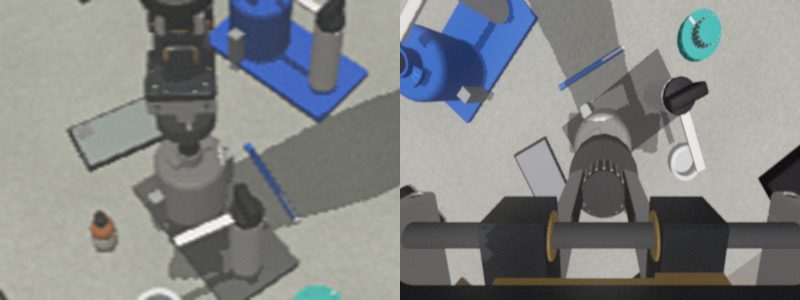

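The scene view shows the bare neck at (190,150) with the cap held above it at (185,125). The keeper arm is swung off and the bystanders look undisturbed. The lift is 79 mm and level, so I'm handing in.

```bash
python3 -c "
from cell import *
print(sign_off())"
```

```text
the job is handed in; nothing more can be done
None
```

The job is handed in after 9.8 s on the robot's clock: the keeper is turned to its end stop and the cap, which unlocked counter-clockwise, is held level about 79 mm above its seat, with the other items apparently undisturbed in the last pictures.

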